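# Unlock the cash box and hold the key turned

### The arm

A 6-joint arm with a two-finger parallel gripper is mounted at the origin on a cart in front of the work surface, level with it; the furniture and walls round the work are solid. World frame = base frame: x ahead of the robot, y to its left, z up, the work surface at z = 0. Lengths are in mm, angles in rad, forces in N, time in s.
With the tool pointing down it reaches from about 350 to 975 mm from the base axis. Payload 7.1 kg.
Tool frame: the origin (TCP) lies midway between the tips of the shut fingers; the grasp point (between the pads) lies 19 mm behind it; z points along the fingers, y is the line along which they close (so a half turn about z gives the same grasp; the last joint's range is limited). The gripper opens to 88 mm and grips with 3 to 60 N. Pads are 20 mm wide; open, the fingers measure 115 mm over their backs; the gripper's body (75 mm by 178 mm) begins 61 mm behind the grasp point.
Start: joints at [1.313, 0.423, 1.63, -0, 1.089, -0.019], TCP at [147.804, 607.255, 222.675] pointing down, gripper open.
Joint ranges: [-3, 3], [-0.9, 2.11], [0.09, 2.58], [-1.31, 4.45], [0.11, 2.69], [-2.54, 2.54]. Speed limits (rad/s): [2.39, 2.39, 3.01, 3.14, 3.14, 3.14].

### API

Orientations are given as a rotation vector (axis times angle).
In Python, from workcell import ctrl gives the robot as it stands. The module is installed in compiled form; this text tells all that it offers.
- The arm moves only by the tool servo_tool, never from a script. Its argument "increments" is a list of rows, each a list of 7 numbers: the shift along the world's x, y, z in cm, then the turn, a rotation vector about the world's x, y, z in degrees, then the opening, from -1 (shut) to 1 (fully open). A call has 1 to 20 rows; each row is the pose to reach, as a shift and turn from the pose commanded when the call began; what a row does not reach only later rows make up. A row lasts 1/12 s, in which the tool goes at most 41.7 mm and 7.16 degrees, less where a joint would pass 70% of its speed; a pose out of reach is approached as far as the arm can. A call with a gripper value outside its range is refused whole. The fingers move at their own pace and stop on an object; the grip force is fixed at half the most. Time passes only in rows, so rows that repeat a pose let the fingers close. It gives the time, the measured TCP pose, the force, the opening and the grip force at its end, in the units of the state.
- ctrl.get_obs(): the state, without advancing time (a new reading comes with each control period).
- ctrl.get_image(name): name is "side" or "top"; returns a dict with "image" (420x560x3 uint8, red, green, blue), "fx", "fy", "cx", "cy" (pixels), "k1" (the pictures are not rectified: a ray, as slopes to the right and down, at radius r is drawn at 1 + k1 r^2 times it, then the intrinsics apply), "extrinsics" (4x4, takes a point from camera to world coordinates). Camera axes: x right, y up, looking along -z (the intrinsics and any distortion apply to the point x, -y, -z); pixel columns grow to the right and rows downward; lengths in mm; the calibration is good to about 2 mm. A picture is of the moment at which its call begins. There is no depth.
- ctrl.close_job(): hands the job in; it is judged then, once.
The state is a dict: "t": time; "qpos": joint angles; "qvel": joint speeds; "joint_torque": joint torques, N m; "ee_pos": TCP position; "orientation": TCP orientation; "ft_force": force on the tool from outside, world axes, zero at the start; "moment": the same for the moment, N m; "width": finger opening in mm; "grasp_force": force on a finger pad.
Only numpy, scipy, OpenCV 4.12 (cv2) and the standard library are available. Lean on these libraries where they do the work, as an engineer would, in place of code of your own. Each camera call takes 0.05 s, during which the arm holds its last target. There are 200 camera calls.

### The job

Take the cash box key, the one with the rectangular head, out of its pocket in the key tray and push it fully home in the keyhole on the cash box lid; if the sticky pins catch it, wiggle it gently rather than forcing it. Then turn it clockwise a quarter turn to its stop, so the bolt draws back. Finish while still holding the key turned and fully in, because the bolt springs out again as soon as the key is let go; leave the round-headed key and the things around where they are.

Things in the scene. Friction and masses are not known exactly. Their poses are not given: they have to be found in the camera images.
- cash_key: Cash box key, 56 mm long, 35 g, upright in a tray pocket, bits down; same either way round. Origin at the foot of the bits on the key's axis; z up to the head, y across the width, x through the thickness. Double bit 16 mm wide, 4.6 mm thick, 0 to 14 mm above the origin (lowest 1.6 mm tapered), then a 5 mm round shank to the shoulder. In the tray the origin is 12 mm above the desk.
- key_shoulder (a point): On the cash box key's axis, 22 mm above its origin: underside of its steel shoulder bar (30 mm along y, 6 mm along x, 6 mm high), which rests on the tray at the start and on the lock's face when the key is fully in.
- key_head (a point): Centre of the cash box key's black rectangular head, 42 mm above the key's origin: 32 mm wide (y), 9 mm thick (x), 28 mm high, axes as the key. Grip it across the 9 mm thickness. In the tray this point is 54 mm above the desk, 20 mm above the tray block.
- round_key: The other key, with a black ring-shaped head of 29 mm diameter, 9 mm thick; bits, origin and axes as the cash box key. It stands in the other pocket, 72 mm from the cash box key along the tray's y. To be left alone.
- key_tray: Grey moulded tray, fixed. Origin on the desk under its raised block, 52 mm (x) by 150 mm (y), 34 mm high, with two pockets 6.6 by 18 mm, 26 mm deep, at y -36 and +36 mm; either key may be in either, its y along the tray's y. On the block's -x side is a dish 60 mm deep, 14 mm high, with an eraser and a sharpener.
- keyhole (a point): Centre of the keyhole on the top face of the lock case on the cash box lid, 98 mm above the desk; z up, axes as the box. A slot 18 mm long (y), 6.2 mm wide (x), with a 2 mm wide 45 degree lead-in all round. The key goes straight down, its y along the slot, until its shoulder rests on the face, its origin 22 mm below this point. Face plate 5 mm thick.
- pin_a: Upper of two sticky, spring-loaded pins hidden in the lock; a round nose of 5 mm diameter that juts 3.5 mm into the slot from its +x side, 11.5 mm below the face and 5.5 mm to the +y side of the middle (box axes). The key's foot must push it aside. A straight push may jam on it up to 40 N; with the key rocked about z by some 0.1 rad to both sides, 8 to 18 N carries it past.
- pin_b: Lower sticky pin, like the upper one, 16.5 mm below the face and 5.5 mm to the -y side of the middle, also on the +x side. The key can turn in the lock only when its origin is 19 mm or more below the face, past both pins; once turned it cannot be pulled out. Pins bend at 45 N.
- cashbox: Dark steel cash box, fixed, 170 mm (x) by 240 mm (y), lid top 80 mm above the desk, origin on the desk under its middle. On the lid a steel lock case 56 mm (x) by 64 mm (y), 18 mm high, centred 40 mm from the origin in -x, and in front of it (-x, at the lid's near edge) a keeper strap nearly as high.
- lock_cylinder (a joint): Turn of the lock cylinder in rad: 0 at rest, slot in line with the keyhole; grows clockwise seen from above, to the stop at 1.5 (quarter turn). A spring turns it back with 0.02 N m at 0 and 0.08 N m at the stop. The key has up to 0.1 rad of play, so it turns some 1.55 to 1.6 rad to reach the stop.
- bolt (a joint): Travel in m of the lock's bolt, a steel bar 14 mm wide that sticks out of the lock case towards -x under the keeper strap: 0 thrown, 0.011 fully drawn; driven by the cylinder, 7.3 mm per rad.
- glue_stick: Glue stick standing on the desk beyond the tray, 24 mm diameter, 92 mm high; origin under its middle. To be left alone.
- sticky_notes: Yellow block of notes, 76 x 77 x 22 mm, to the right of the cash box; origin under its middle. To be left alone.
There are look-alikes about, which are no part of the job. What is shaped like the key_tray but pink is not meant.

How it is judged (in metres and radians):
On the way, in this order (a step that is already met when the one before it is completed fails the run):
1. the cash box key is lifted clear of the tray in the gripper (z of cash_key in the frame of key_tray above 0.04 m and contact force between the fingers and cash_key above 1 N), for 0.2 s.
2. the key is fully home in the keyhole, not yet turned (z of cash_key in the frame of keyhole below -0.02 m and horizontal distance between cash_key and keyhole below 0.004 m and value of joint lock_cylinder below 0.2 rad), for 0.1 s.
3. the key is turned a quarter turn clockwise and the bolt drawn (value of joint lock_cylinder above 1.25 rad and value of joint bolt above 0.009 m), for 0.3 s.
At the end, for the whole second after the job is handed in: The gripper still holds the key, upright within 0.2 rad, at least 18 mm down in the keyhole; cylinder turned at least 1.25 rad clockwise, bolt drawn at least 9 mm; the round-headed key within 10 mm, the glue stick and notes within 30 mm of their starts (all of step 3 and z of cash_key in the frame of keyhole below -0.018 m and horizontal distance between cash_key and keyhole below 0.004 m and angle between cash_key's own z axis and vertical below 0.2 rad and contact force between the fingers and cash_key above 1 N and distance of round_key from where it was at the start of the episode below 0.01 m and distance of each of glue_stick, sticky_notes from where it was at the start of the episode below 0.03 m); the arm keeps its last pose, push and grip.
It fails at once if the round-headed key is pulled out of its pocket or knocked over (distance of round_key from where it was at the start of the episode above 0.015 m or angle between round_key's own z axis and vertical above 0.5 rad).
It fails at once if the key is forced: a pin in the lock is loaded with more than 45 N (contact force between cash_key and pin_a above 45 N or contact force between cash_key and pin_b above 45 N).
It fails at once if a bystander is knocked away or over (distance of any of glue_stick, sticky_notes from where it was at the start of the episode above 0.05 m or angle between glue_stick's own z axis and vertical above 0.5 rad).
It also fails if it takes over 64 s, if anything falls off the work surface, if the arm or the gripper's body presses on something with over 40 N, if the wrist force passes 120 N, or if a joint passes its speed limit or range.

## Working session

There is one attempt and no reset: what is moved stays moved. The work goes in short steps, Python scripts to look and compute and a tool call to move; the robot and the scene stay as the last step left them, time stands still between calls to the robot, and variables do not carry over. Pictures are saved under pics/ and viewed, at most 10 in all, crops included, and the job is handed in when it is done.

Besides the shell and the picture viewer there is one more tool, called after "Call:" by a JSON object that holds its "name" and its "arguments", one argument or row to a line. servo_tool: Moves the arm, as the interface text tells. Its arguments: {"type":"object","properties":{"increments":{"type":"array","items":{"type":"array","items":{"type":"number"}}}},"required":["increments"]}

```bash
mkdir -p pics; cat > h.py <<'E'
import numpy as np, cv2
from workcell import ctrl
def cam(n):
    d=ctrl.get_image(n); return d
def ray(d,u,v):
    x=(u-d['cx'])/d['fx']; y=(v-d['cy'])/d['fy']; a,b=x,y
    for _ in range(20):
        s=1+d['k1']*(a*a+b*b); a,b=x/s,y/s
    E=np.array(d['extrinsics']); return E[:3,3],E[:3,:3]@np.array([a,-b,-1])
def onz(d,u,v,z):
    o,r=ray(d,u,v); return o+r*(z-o[2])/r[2]
def proj(d,p):
    E=np.array(d['extrinsics']); c=E[:3,:3].T@(np.array(p)-E[:3,3]); a,b=c[0]/-c[2],-c[1]/-c[2]
    s=1+d['k1']*(a*a+b*b); return d['fx']*a*s+d['cx'],d['fy']*b*s+d['cy']
def save(d,name,box=None,k=1):
    im=d['image'][...,::-1]
    if box: im=im[box[1]:box[3],box[0]:box[2]]
    cv2.imwrite('pics/'+name,cv2.resize(im,None,fx=k,fy=k,interpolation=cv2.INTER_CUBIC))
E
python3 - <<'E'
from h import *
for n in('top','side'):
    d=cam(n); save(d,n+'1.png'); E=np.array(d['extrinsics']); print(n,d['fx'],d['cx'],d['cy'],d['k1'],E.round(2).tolist())
o=ctrl.get_obs(); print(o['ee_pos'],o['orientation'],o['width'],o['t'])
E
```

```text
top 481.07453446421795 278.934092406447 205.05887946452097 -0.03369015385306515 [[0.02, 1.0, -0.09, 504.27], [-1.0, 0.02, 0.01, -67.11], [0.02, 0.09, 1.0, 1494.92], [0.0, 0.0, 0.0, 1.0]]
side 390.5092637971649 277.44815398697267 210.75759618381275 -0.06588128160985773 [[-0.97, 0.12, -0.23, 402.54], [-0.26, -0.47, 0.85, 827.97], [-0.01, 0.88, 0.48, 597.96], [0.0, 0.0, 0.0, 1.0]]
[147.67908038 606.79342662 221.98591541] [-3.74220520e-01 -3.11902108e+00  2.10724426e-03] 87.47488274586325 0.1
```

View pics/top1.png

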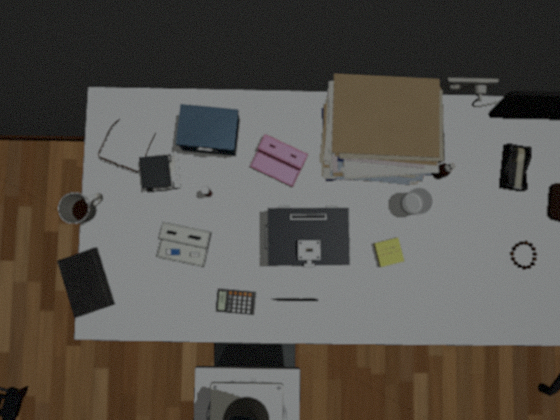

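View pics/side1.png

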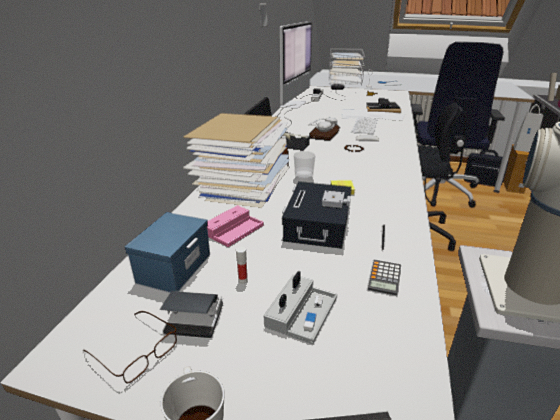

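The top view shows the grey tray at about (183,244), with key heads at (171,232) and (195,237), and the lock case on the cash box at (309,250). The pink tray at (279,160) is the look-alike. In the side view the keys stand at (297,280) and (283,300), so I'll enlarge them to tell them apart.

```bash
python3 - <<'E'
from h import *
d=cam('side'); a=d['image'][255:345,255:345,::-1]; a=cv2.resize(a,(400,400),interpolation=cv2.INTER_CUBIC)
b=d['image'][170:260,275:365,::-1]; b=cv2.resize(b,(400,400),interpolation=cv2.INTER_CUBIC)
cv2.imwrite('pics/c1.png',np.hstack([a,b]))
d=cam('top'); a=d['image'][215:275,150:220,::-1]; b=d['image'][200:275,260:355,::-1]
f=lambda i:np.clip(cv2.resize(i,(400,400*i.shape[0]//i.shape[1]),interpolation=cv2.INTER_CUBIC)[:310].astype(float)*1.4,0,255)
cv2.imwrite('pics/c2.png',np.hstack([f(a),f(b)]))
E
```

```text
[ WARN:0@2.093] global loadsave.cpp:1063 imwrite_ Unsupported depth image for selected encoder is fallbacked to CV_8U.
```

View pics/c1.png

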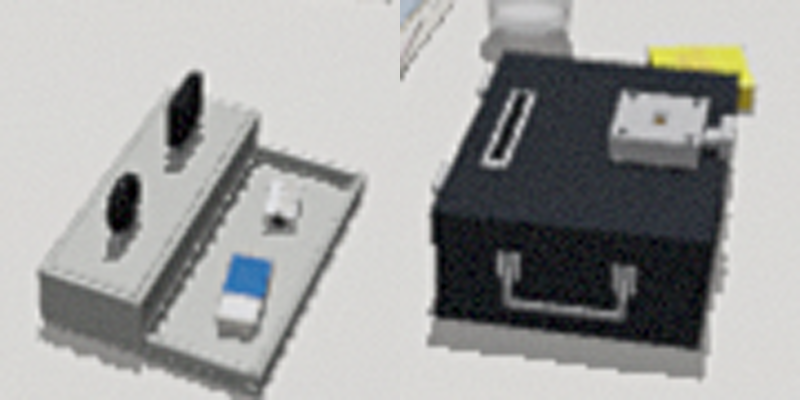

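View pics/c2.png

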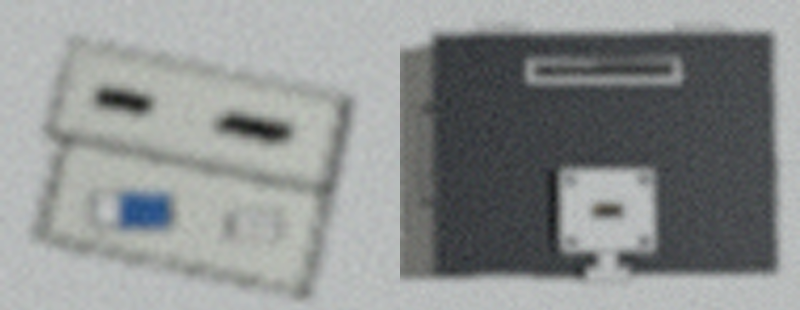

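Candidates for the key: side view (297,280) is square-shouldered and rectangular, and (282,301) is round. The rectangular one lies farther from the side camera, at smaller y, so it is (195,237) in the top view, where it is also the wider one. The keyhole is at about (309,250) in the top view.

```bash
python3 - <<'E'
from h import *
T=[cam('top') for _ in range(4)]; S=[cam('side') for _ in range(4)]
t=T[0];s=S[0]; ti=np.mean([x['image'] for x in T],0); si=np.mean([x['image'] for x in S],0)
def blob(im,box,thr,inv=True,k=6):
    c=cv2.resize(im[box[1]:box[3],box[0]:box[2]].mean(2),None,fx=k,fy=k,interpolation=cv2.INTER_CUBIC)
    m=((c<thr) if inv else (c>thr)).astype(np.uint8)
    n,l,st,ce=cv2.connectedComponentsWithStats(m); i=1+np.argmax(st[1:,4])
    pts=cv2.findContours((l==i).astype(np.uint8),0,1)[0][0]
    r=cv2.minAreaRect(pts); f=lambda p:((np.array(p)+.5)/k-.5+box[:2])
    return f(ce[i]),f(r[0]),f(cv2.boxPoints(r)),np.array(r[1])/k
def seg(b,d,z):
    P=[onz(d,*p,z) for p in b]; e=[P[1]-P[0],P[2]-P[1]]; L=[np.hypot(*x[:2]) for x in e]
    x=e[int(np.argmax(L))]; return np.round(L,1), np.degrees(np.arctan2(x[1],x[0]))
for n,box in(('cash',(184,226,210,246)),('round',(160,222,182,242))):
    c,r,b,wh=blob(ti,box,70); print(n,c,r,wh,onz(t,*c,64)[:2],onz(t,*r,64)[:2],seg(b,t,68))
for n,box in(('cash',(288,266,306,293)),):
    c,r,b,wh=blob(si,box,80); print('side',n,c,r,wh,onz(s,*c,54)[:2])
    o1,r1=ray(s,*c); 
# tray bright block+dish
c,r,b,wh=blob(ti,(296,236,324,262),110,False); print('case',c,r,wh,onz(t,*r,98)[:2],seg(b,t,98),onz(t,*c,98)[:2])
c,r,b,wh=blob(ti,(303,245,315,256),120); print('slot',c,r,wh,onz(t,*c,98)[:2])
print(ti[240:262,300:320].mean(2).round().astype(int))
c,r,b,wh=blob(ti,(255,200,360,272),85); print('box',r,wh,seg(b,t,80),onz(t,*r,80)[:2])
# side slot
x=si[190:206,325:345]; c,r,b,wh=blob(si,(330,193,340,201),150); print('sslot',c,wh,onz(s,*c,98)[:2])
E
```

```text
cash [194.14807692 237.00432692] [194.0333341  237.01666641] [11.55154928  2.89240615] [541.35073162 161.88450518] [541.30845746 162.22326476] (array([ 8.5, 34.2]), np.float64(-101.5103807241608))
round [171.14006157 232.18051891] [171.21153768 232.19230779] [8.79253896 2.71293958] [554.47167606 230.56813775] [554.4403786  230.35486158] (array([ 8. , 26.1]), np.float64(-100.28144202004508))
side cash [296.12322109 280.08383444] [296.01829274 280.00203451] [ 7.10442924 18.03715261] [540.3664216  165.94330279]
case [308.7807014  249.88243528] [308.91666667 250.83333333] [21.16666667 21.66666667] [ 505.94602003 -176.37370203] (array([62.9, 61.1]), np.float64(-89.0981291311017)) [ 508.68265608 -175.95156528]
slot [308.84874793 249.66093787] [308.83333333 249.58333333] [5.  8.5] [ 509.3246798  -176.14234569]
[[ 96 100 101 103 103 103 102 101 102 101 103 102 102 104 102 100  98  95
   94  90]
 [107 114 122 127 128 127 126 127 125 126 127 126 126 127 127 124 115 104
  104 104]
 [ 98 109 124 133 134 133 135 134 134 134 133 135 135 134 134 130 114  97
   96 100]
 [ 99 110 125 132 132 134 133 
[... 1103 characters left out ...]
2 131 134 134 132 133 133 133 133 131 123 108
  105 113]
 [ 97 102 118 132 134 132 133 133 133 133 132 134 133 134 133 129 116  97
   94 105]
 [103 111 122 128 129 127 128 131 129 130 130 128 127 129 128 125 115 100
  102 108]
 [102 103 106 110 110 109 113 120 121 123 120 114 106 104 104 105 102 100
  102  98]
 [ 76  79  79  79  75  75  86 105 120 124 118 100  77  67  67  69  70  76
   77  74]
 [ 55  53  53  51  50  48  70 104 124 131 122  96  61  47  46  49  50  53
   52  53]]
box [304.36542765 236.61667633] [58.25610352 88.75591024] (array([262.8, 171.4]), np.float64(-88.81643945819857)) [ 547.3866965  -163.96424626]
sslot [333.01066351 196.39770932] [2.5 2.5] [ 508.08899927 -172.38152326]
```

Both cameras agree on the offset from key to keyhole: (-32,-338) from top and (-32.3,-338.3) from side. Their absolute positions differ by about 4 mm, so I'll use the mean. The tray yaw is about -11°. I'll move above the key now.

Call:
{"name": "servo_tool", "arguments": {
  "increments": [
    [39.3, -44.3, -9, 0, 0, -87, 0],
    [39.3, -44.3, -9, 0, 0, -87, 0],
    [39.3, -44.3, -9, 0, 0, -87, 0],
    [39.3, -44.3, -9, 0, 0, -87, 0],
    [39.3, -44.3, -9, 0, 0, -87, 0],
    [39.3, -44.3, -9, 0, 0, -87, 0],
    [39.3, -44.3, -9, 0, 0, -87, 0],
    [39.3, -44.3, -9, 0, 0, -87, 0],
    [39.3, -44.3, -9, 0, 0, -87, 0],
    [39.3, -44.3, -9, 0, 0, -87, 0],
    [39.3, -44.3, -9, 0, 0, -87, 0],
    [39.3, -44.3, -9, 0, 0, -87, 0],
    [39.3, -44.3, -9, 0, 0, -87, 0],
    [39.3, -44.3, -9, 0, 0, -87, 0],
    [39.3, -44.3, -9, 0, 0, -87, 0],
    [39.3, -44.3, -9, 0, 0, -87, 0],
    [39.3, -44.3, -9, 0, 0, -87, 0],
    [39.3, -44.3, -9, 0, 0, -87, 0],
    [39.3, -44.3, -9, 0, 0, -87, 0],
    [39.3, -44.3, -9, 0, 0, -87, 0]
  ]
}}

```text
t: 2.27
ee_pos: [540.0, 165.5, 133.0]
orientation: [-2.417, -2.007, -0.0]
ft_force: [-0.5, -1.1, 0.7]
width: 43.5
grasp_force: 0.0
```

```bash
python3 - <<'E'
from h import *
d=cam('side'); o=ctrl.get_obs(); p=o['ee_pos']; print(p,o['orientation'],o['qpos'],o['width'],o['t'],o['ft_force'],proj(d,p))
save(d,'s2.png',(220,160,380,280),5)
t=cam('top'); im=t['image'].astype(float).mean(2)
# box yaw from slot & edges
g=np.clip(132-im[243:256,302:318],0,None); m=cv2.moments(g); u=(m['m10']/m['m00']+302,m['m01']/m['m00']+243)
a=.5*np.arctan2(2*m['mu11'],m['mu20']-m['mu02']); v=np.array([np.cos(a),np.sin(a)])*5
P=onz(t,u[0]-v[0],u[1]-v[1],98)-onz(t,u[0]+v[0],u[1]+v[1],98); print('slot',u,onz(t,*u,98)[:2],'yaw',np.degrees(np.arctan2(-P[0],P[1])))
def edge(cols,r0,r1,z,sg):
    q=[]
    for c in cols:
        G=sg*np.diff(cv2.GaussianBlur(im,(3,3),0)[r0:r1,c]); G=np.clip(G,0,None); q.append(onz(t,c,r0+.5+(G*np.arange(len(G))).sum()/G.sum(),z)[:2])
    q=np.array(q); k=np.polyfit(q[:,1],q[:,0],1); return np.degrees(np.arctan(-k[0])),k[1]
print('back edge yaw',edge(range(275,345),203,212,80,-1),'case top', edge(range(301,316),236,243,98,1))
E
```

```text
[540.15399727 165.44835868 133.02425448] [2.41658079e+00 2.00735646e+00 4.49054609e-04] [2.76116225e-01 4.56078202e-01 1.82606907e+00 1.02653068e-04
 8.59167142e-01 4.60528798e-01] 43.919585460869925 2.3167 [ 0.28898835 -0.49692579  0.47514741] (np.float64(296.84786714030264), np.float64(250.15072596830305))
slot (309.0986960431655, 249.51393884892087) [ 509.75991175 -176.86277281] yaw 19.211840805130308
back edge yaw (np.float64(1.1778436631326095), np.float64(630.3844090535853)) case top (np.float64(0.6516387296255957), np.float64(536.2562378703014))
```

View pics/s2.png

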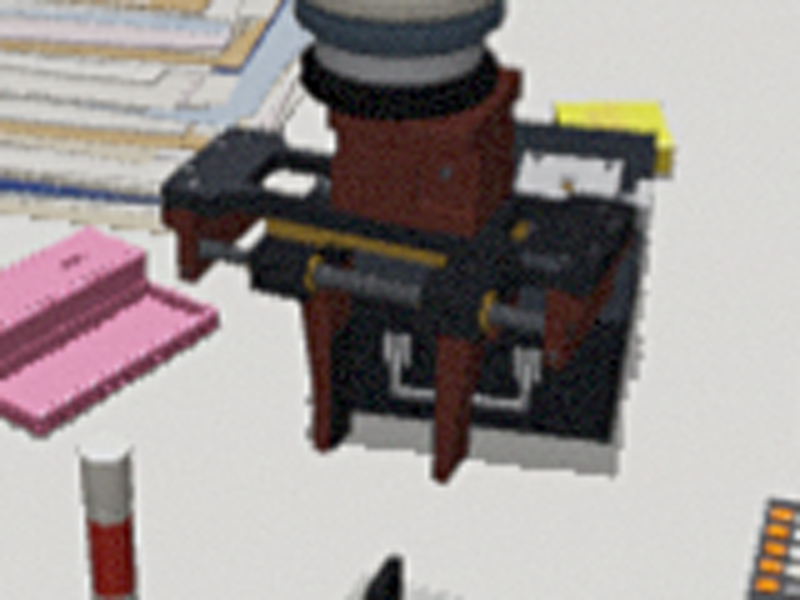

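The picture shows the fingers straddling the key line, with tips at crop (325,447) and (447,478). Their midpoint matches the projected TCP (384,451) to about 2 px, so I descend and grip.

Call:
{"name": "servo_tool", "arguments": {
  "increments": [
    [0, 0, -2, 0, 0, -0.5, 0],
    [0, 0, -4, 0, 0, -0.5, 0],
    [0, 0, -6, 0, 0, -0.5, 0],
    [0, 0, -8, 0, 0, -0.5, 0],
    [0, 0, -9.2, 0, 0, -0.5, 0],
    [0, 0, -9.2, 0, 0, -0.5, 0],
    [0, 0, -9.2, 0, 0, -0.5, 0],
    [0, 0, -9.2, 0, 0, -0.5, -0.5],
    [0, 0, -9.2, 0, 0, -0.5, -0.7],
    [0, 0, -9.2, 0, 0, -0.5, -1],
    [0, 0, -9.2, 0, 0, -0.5, -1],
    [0, 0, -9.2, 0, 0, -0.5, -1],
    [0, 0, -9.2, 0, 0, -0.5, -1],
    [0, 0, -9.2, 0, 0, -0.5, -1],
    [0, 0, -9.2, 0, 0, -0.5, -1],
    [0, 0, -9.2, 0, 0, -0.5, -1]
  ]
}}

```text
t: 3.7
ee_pos: [542.0, 164.4, 41.1]
orientation: [2.426, 1.994, 0.003]
ft_force: [4.2, -1.3, 0.5]
width: 9.1
grasp_force: 30.0
```

Call:
{"name": "servo_tool", "arguments": {
  "increments": [
    [0, 0, 0.5, 0, 0, 0, -1],
    [0, 0, 1.5, 0, 0, 0, -1],
    [0, 0, 3, 0, 0, 0, -1],
    [0, 0, 5, 0, 0, 0, -1],
    [0, 0, 7, 0, 0, 0, -1],
    [0, 0, 9, 0, 0, 0, -1],
    [0, 0, 11, 0, 0, 0, -1],
    [0, 0, 11, 0, 0, 0, -1],
    [-0.6, -6, 11, 0, 0, 4, -1],
    [-1.2, -10, 11, 0, 0, 8, -1],
    [-1.7, -14, 11, 0, 0, 12, -1],
    [-2.2, -18, 11, 0, 0, 12, -1],
    [-2.7, -22, 11, 0, 0, 12, -1],
    [-2.9, -26, 11, 0, 0, 12, -1],
    [-3.1, -30, 11, 0, 0, 12, -1],
    [-3.2, -33, 11, 0, 0, 12, -1],
    [-3.2, -33.8, 11, 0, 0, 12, -1],
    [-3.2, -33.8, 11, 0, 0, 12, -1],
    [-3.2, -33.8, 11, 0, 0, 12, -1],
    [-3.2, -33.8, 11, 0, 0, 12, -1]
  ]
}}

```text
t: 5.37
ee_pos: [508.2, -172.2, 150.0]
orientation: [-2.203, -2.237, 0.001]
ft_force: [-0.1, -1.5, -0.8]
width: 8.7
grasp_force: 30.0
```

```bash
python3 - <<'E'
from h import *
d=cam('side'); o=ctrl.get_obs(); p=o['ee_pos']; R=cv2.Rodrigues(o['orientation'])[0]; print(p,'yaw',np.degrees(np.arctan2(R[1,1],R[0,1])),'z',R[:,2],o['qpos'],o['width'],o['grasp_force'],o['ft_force'])
k=p+[0,0,-29]; print('tcp',proj(d,p),'foot',proj(d,k),'face below',proj(d,[p[0],p[1],98]),'slot seen',[proj(d,[x,y,98]) for x,y in((508.1,-172.4),(509.9,-173.8))])
save(d,'s3.png',(290,140,370,200),10)
E
```

```text
[ 508.42840299 -172.05114831  150.18756173] yaw 0.906666727515311 z [-1.27499045e-03  7.77978920e-04 -9.99998885e-01] [-3.48644638e-01  3.95253294e-01  1.87740461e+00  3.86621419e-04
  8.70398842e-01 -3.64717856e-01] 8.95478178196932 29.983759224414825 [-0.36346363 -0.666868   -0.1896801 ]
tcp (np.float64(333.9753750459317), np.float64(179.68775668360973)) foot (np.float64(333.3602498442947), np.float64(189.08628784134513)) face below (np.float64(332.8763316830934), np.float64(196.43532213738527)) slot seen [(np.float64(333.0076902862102), np.float64(196.39446841200876)), (np.float64(332.44523838290024), np.float64(196.1126309269061))]
```

View pics/s3.png

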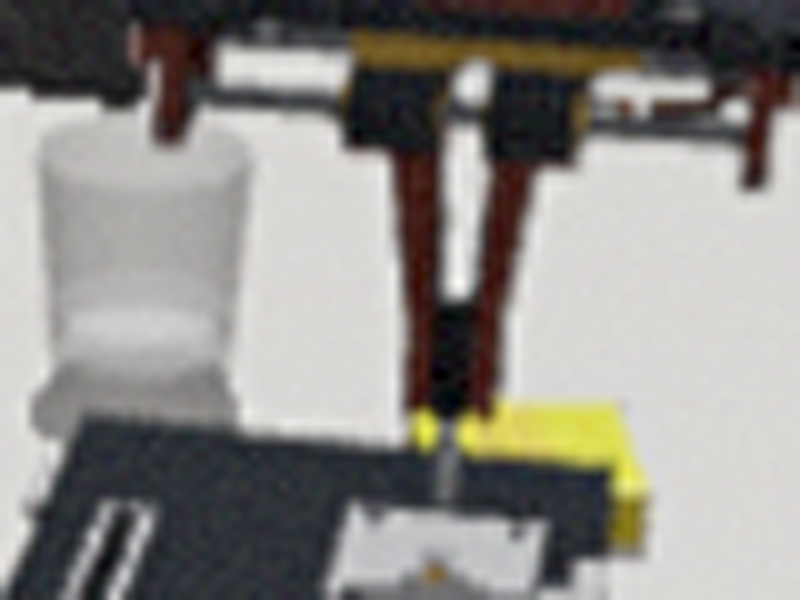

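The key hangs upright between the fingers, its foot at crop (447,500) and the slot at crop (435,575). The key is about 2 mm too far toward -x, which agrees with the TCP deflection at the grip. I correct by +1.5, -1.2 mm and lower it to the slot mouth.

Call:
{"name": "servo_tool", "arguments": {
  "increments": [
    [0.15, -0.12, 0, 0, 0, 0, -1],
    [0.15, -0.12, -0.8, 0, 0, 0, -1],
    [0.15, -0.12, -1.6, 0, 0, 0, -1],
    [0.15, -0.12, -2.0, 0, 0, 0, -1],
    [0.15, -0.12, -2.3, 0, 0, 0, -1],
    [0.15, -0.12, -2.5, 0, 0, 0, -1],
    [0.15, -0.12, -2.7, 0, 0, 0, -1],
    [0.15, -0.12, -2.7, 0, 0, 0, -1],
    [0.15, -0.12, -2.7, 0, 0, 0, -1]
  ]
}}

```text
t: 6.17
ee_pos: [510.3, -175.0, 123.7]
orientation: [2.206, 2.237, 0.0]
ft_force: [-0.0, -0.2, 0.5]
width: 8.8
grasp_force: 30.0
```

The foot is 3 mm below the face with no force on it, so it has entered the slot. I'll go on down to just above pin_a.

Call:
{"name": "servo_tool", "arguments": {
  "increments": [
    [0, 0, -0.1, 0, 0, 0, -1],
    [0, 0, -0.2, 0, 0, 0, -1],
    [0, 0, -0.3, 0, 0, 0, -1],
    [0, 0, -0.4, 0, 0, 0, -1],
    [0, 0, -0.5, 0, 0, 0, -1],
    [0, 0, -0.5, 0, 0, 0, -1]
  ]
}}

```text
t: 6.67
ee_pos: [510.2, -174.8, 118.5]
orientation: [-2.205, -2.237, 0.0]
ft_force: [0.9, 1.6, -1.2]
width: 8.8
grasp_force: 30.0
```

Call:
{"name": "servo_tool", "arguments": {
  "increments": [
    [0, 0, -0.1, 0, 0, 3, -1],
    [0, 0, -0.15, 0, 0, 6, -1],
    [0, 0, -0.2, 0, 0, 2, -1],
    [0, 0, -0.25, 0, 0, -2, -1],
    [0, 0, -0.3, 0, 0, -6, -1],
    [0, 0, -0.3, 0, 0, -2, -1],
    [0, 0, -0.3, 0, 0, 2, -1],
    [0, 0, -0.3, 0, 0, 6, -1],
    [0, 0, -0.3, 0, 0, 2, -1],
    [0, 0, -0.3, 0, 0, -2, -1],
    [0, 0, -0.3, 0, 0, -6, -1],
    [0, 0, -0.3, 0, 0, 0, -1]
  ]
}}

```text
t: 7.67
ee_pos: [510.1, -174.9, 116.0]
orientation: [-2.212, -2.23, 0.0]
ft_force: [-4.0, 1.8, 4.7]
width: 8.8
grasp_force: 30.0
```

Call:
{"name": "servo_tool", "arguments": {
  "increments": [
    [0, 0, -0.05, 0, 0, 3, -1],
    [0, 0, -0.1, 0, 0, 6, -1],
    [0, 0, -0.1, 0, 0, 2, -1],
    [0, 0, -0.1, 0, 0, -2, -1],
    [0, 0, -0.1, 0, 0, -6, -1],
    [0, 0, -0.1, 0, 0, -2, -1],
    [0, 0, -0.1, 0, 0, 2, -1],
    [0, 0, -0.1, 0, 0, 6, -1],
    [0, 0, -0.1, 0, 0, 2, -1],
    [0, 0, -0.1, 0, 0, -2, -1],
    [0, 0, -0.1, 0, 0, -6, -1],
    [0, 0, -0.1, 0, 0, 0, -1]
  ]
}}

```text
t: 8.67
ee_pos: [509.9, -174.8, 115.2]
orientation: [-2.212, -2.23, 0.001]
ft_force: [-3.7, 0.6, 7.3]
width: 8.6
grasp_force: 30.0
```

Call:
{"name": "servo_tool", "arguments": {
  "increments": [
    [0, 0, -0.05, 0, 0, 3, -1],
    [0, 0, -0.1, 0, 0, 6, -1],
    [0, 0, -0.1, 0, 0, 2, -1],
    [0, 0, -0.1, 0, 0, -2, -1],
    [0, 0, -0.1, 0, 0, -6, -1],
    [0, 0, -0.15, 0, 0, -2, -1],
    [0, 0, -0.15, 0, 0, 2, -1],
    [0, 0, -0.15, 0, 0, 6, -1],
    [0, 0, -0.15, 0, 0, 2, -1],
    [0, 0, -0.15, 0, 0, -2, -1],
    [0, 0, -0.15, 0, 0, -6, -1],
    [0, 0, -0.15, 0, 0, 0, -1]
  ]
}}

```text
t: 9.67
ee_pos: [510.0, -174.8, 114.3]
orientation: [-2.212, -2.23, 0.0]
ft_force: [-4.4, 2.3, 12.3]
width: 8.7
grasp_force: 30.0
```

Call:
{"name": "servo_tool", "arguments": {
  "increments": [
    [0, 0, -0.03, 0, 0, 4, -1],
    [0, 0, -0.03, 0, 0, 8, -1],
    [0, 0, -0.03, 0, 0, 8, -1],
    [0, 0, -0.03, 0, 0, 2, -1],
    [0, 0, -0.03, 0, 0, -4, -1],
    [0, 0, -0.03, 0, 0, -8, -1],
    [0, 0, -0.03, 0, 0, -8, -1],
    [0, 0, -0.03, 0, 0, -2, -1],
    [0, 0, -0.06, 0, 0, 4, -1],
    [0, 0, -0.06, 0, 0, 8, -1],
    [0, 0, -0.06, 0, 0, 8, -1],
    [0, 0, -0.06, 0, 0, 2, -1],
    [0, 0, -0.06, 0, 0, -4, -1],
    [0, 0, -0.06, 0, 0, -8, -1],
    [0, 0, -0.06, 0, 0, -8, -1],
    [0, 0, -0.06, 0, 0, 0, -1]
  ]
}}

```text
t: 11.0
ee_pos: [509.8, -174.7, 112.5]
orientation: [-2.221, -2.22, 0.001]
ft_force: [-2.2, 2.0, 0.8]
width: 9.2
grasp_force: 30.0
```

Pin A is passed, with the force down to 0.8 N. Next is pin B.

Call:
{"name": "servo_tool", "arguments": {
  "increments": [
    [0, 0, -0.05, 0, 0, 4, -1],
    [0, 0, -0.1, 0, 0, 7, -1],
    [0, 0, -0.15, 0, 0, 7, -1],
    [0, 0, -0.2, 0, 0, 2, -1],
    [0, 0, -0.2, 0, 0, -4, -1],
    [0, 0, -0.25, 0, 0, -7, -1],
    [0, 0, -0.25, 0, 0, -7, -1],
    [0, 0, -0.25, 0, 0, -2, -1],
    [0, 0, -0.25, 0, 0, 4, -1],
    [0, 0, -0.25, 0, 0, 7, -1],
    [0, 0, -0.25, 0, 0, 7, -1],
    [0, 0, -0.25, 0, 0, 2, -1],
    [0, 0, -0.25, 0, 0, -4, -1],
    [0, 0, -0.25, 0, 0, -7, -1],
    [0, 0, -0.25, 0, 0, -7, -1],
    [0, 0, -0.25, 0, 0, 0, -1]
  ]
}}

```text
t: 12.33
ee_pos: [509.7, -174.8, 110.4]
orientation: [-2.221, -2.22, 0.001]
ft_force: [-4.5, 1.4, 7.3]
width: 8.9
grasp_force: 30.0
```

Call:
{"name": "servo_tool", "arguments": {
  "increments": [
    [0, 0, -0.05, 0, 0, 4, -1],
    [0, 0, -0.1, 0, 0, 7, -1],
    [0, 0, -0.1, 0, 0, 7, -1],
    [0, 0, -0.1, 0, 0, 2, -1],
    [0, 0, -0.1, 0, 0, -4, -1],
    [0, 0, -0.1, 0, 0, -7, -1],
    [0, 0, -0.1, 0, 0, -7, -1],
    [0, 0, -0.1, 0, 0, -2, -1],
    [0, 0, -0.1, 0, 0, 4, -1],
    [0, 0, -0.15, 0, 0, 7, -1],
    [0, 0, -0.15, 0, 0, 7, -1],
    [0, 0, -0.15, 0, 0, 2, -1],
    [0, 0, -0.15, 0, 0, -4, -1],
    [0, 0, -0.15, 0, 0, -7, -1],
    [0, 0, -0.15, 0, 0, -7, -1],
    [0, 0, -0.15, 0, 0, 0, -1]
  ]
}}

```text
t: 13.67
ee_pos: [509.7, -174.8, 108.5]
orientation: [-2.219, -2.222, 0.001]
ft_force: [-3.1, 1.0, 4.7]
width: 8.9
grasp_force: 30.0
```

Call:
{"name": "servo_tool", "arguments": {
  "increments": [
    [0, 0, -0.05, 0, 0, 4, -1],
    [0, 0, -0.1, 0, 0, 7, -1],
    [0, 0, -0.15, 0, 0, 7, -1],
    [0, 0, -0.2, 0, 0, 2, -1],
    [0, 0, -0.2, 0, 0, -4, -1],
    [0, 0, -0.2, 0, 0, -7, -1],
    [0, 0, -0.25, 0, 0, -7, -1],
    [0, 0, -0.3, 0, 0, -2, -1],
    [0, 0, -0.35, 0, 0, 1, -1],
    [0, 0, -0.35, 0, 0, 1, -1],
    [0, 0, -0.35, 0, 0, 1, -1],
    [0, 0, -0.35, 0, 0, 1, -1]
  ]
}}

```text
t: 14.67
ee_pos: [509.8, -174.8, 104.9]
orientation: [-2.202, -2.239, 0.001]
ft_force: [-3.9, 1.7, 3.6]
width: 8.9
grasp_force: 30.0
```

Call:
{"name": "servo_tool", "arguments": {
  "increments": [
    [0, 0, -0.05, 0, 0, 0, -1],
    [0, 0, -0.1, 0, 0, 0, -1],
    [0, 0, -0.15, 0, 0, 0, -1],
    [0, 0, -0.15, 0, 0, 0, -1],
    [0, 0, -0.15, 0, 0, 0, -1]
  ]
}}

```text
t: 15.08
ee_pos: [509.8, -174.8, 104.7]
orientation: [-2.202, -2.24, 0.001]
ft_force: [-8.3, 3.5, 16.0]
width: 8.9
grasp_force: 30.0
```

```bash
python3 - <<'E'
from h import *
d=cam('side'); o=ctrl.get_obs(); print(o['ee_pos'],o['orientation'],o['ft_force'],o['moment'],o['qpos'])
save(d,'s4.png',(290,150,370,210),10)
E
```

```text
[ 509.85283154 -174.79223562  104.66693157] [-2.20192886e+00 -2.23972194e+00  6.72712937e-04] [-7.14154666  4.790381   16.53690207] [0.65822804 1.63608508 0.01651774] [-3.52307435e-01  4.69353394e-01  1.89599118e+00 -1.11650261e-04
  7.77114779e-01 -3.69244975e-01]
```

View pics/s4.png

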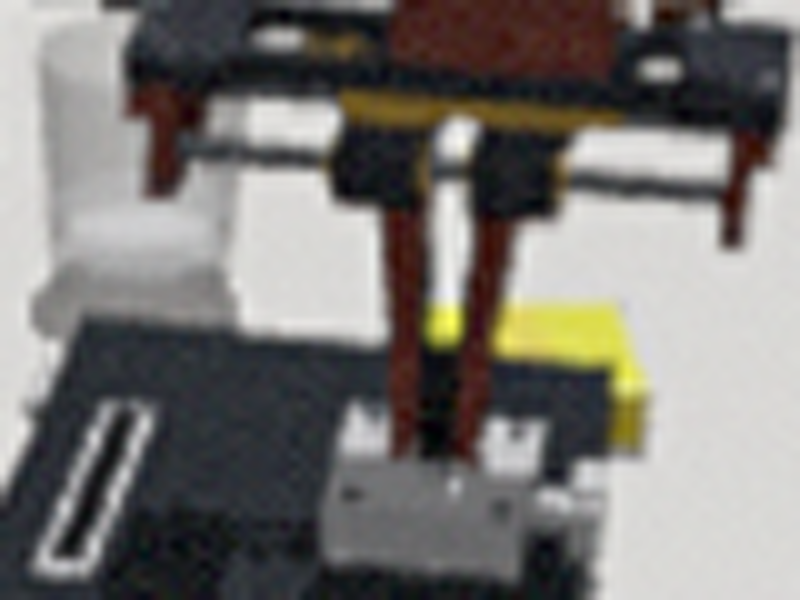

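The key is seated: the shoulder is on the face, z stays at 104.7, and 16 N is carried. I ease the push and turn clockwise in stages.

Call:
{"name": "servo_tool", "arguments": {
  "increments": [
    [0, 0, 0.08, 0, 0, -4, -1],
    [0, 0, 0.08, 0, 0, -8, -1],
    [0, 0, 0.08, 0, 0, -12, -1],
    [0, 0, 0.08, 0, 0, -16, -1],
    [0, 0, 0.08, 0, 0, -20, -1],
    [0, 0, 0.08, 0, 0, -24, -1],
    [0, 0, 0.08, 0, 0, -28, -1],
    [0, 0, 0.08, 0, 0, -32, -1],
    [0, 0, 0.08, 0, 0, -36, -1],
    [0, 0, 0.08, 0, 0, -40, -1],
    [0, 0, 0.08, 0, 0, -40, -1]
  ]
}}

```text
t: 16.05
ee_pos: [510.4, -174.7, 104.8]
orientation: [-2.838, -1.346, -0.0]
ft_force: [-3.8, 4.5, 7.2]
width: 8.8
grasp_force: 30.0
```

```bash
python3 - <<'E'
from h import *
o=ctrl.get_obs();R=cv2.Rodrigues(o['orientation'])[0]; print(o['ee_pos'],'yaw',np.degrees(np.arctan2(R[1,1],R[0,1])),o['ft_force'],o['moment'],o['width'])
E
```

```text
[ 510.37602497 -174.66164789  104.80780203] yaw -39.245028801800274 [-3.79197527  4.48285327  7.23314917] [0.76712704 0.92424064 0.01429274] 8.785306235984834
```

Call:
{"name": "servo_tool", "arguments": {
  "increments": [
    [0, 0, 0, 0, 0, -5, -1],
    [0, 0, 0, 0, 0, -10, -1],
    [0, 0, 0, 0, 0, -15, -1],
    [0, 0, 0, 0, 0, -20, -1],
    [0, 0, 0, 0, 0, -25, -1],
    [0, 0, 0, 0, 0, -30, -1],
    [0, 0, 0, 0, 0, -35, -1],
    [0, 0, 0, 0, 0, -40, -1],
    [0, 0, 0, 0, 0, -45, -1],
    [0, 0, 0, 0, 0, -49, -1],
    [0, 0, 0, 0, 0, -53, -1],
    [0, 0, 0, 0, 0, -53, -1],
    [0, 0, 0, 0, 0, -53, -1],
    [0, 0, 0, 0, 0, -53, -1],
    [0, 0, 0, 0, 0, -53, -1],
    [0, 0, 0, 0, 0, -53, -1]
  ]
}}

```text
t: 17.38
ee_pos: [511.2, -175.4, 104.8]
orientation: [3.14, -0.051, 0.003]
ft_force: [-1.5, 1.3, 5.5]
width: 9.0
grasp_force: 30.0
```

```bash
python3 - <<'E'
from h import *
o=ctrl.get_obs();R=cv2.Rodrigues(o['orientation'])[0]; print(o['ee_pos'],'yaw',np.degrees(np.arctan2(R[1,1],R[0,1])),o['ft_force'],o['moment'],o['width'])
d=cam('side');save(d,'s5.png',(300,150,380,210),10)
E
```

```text
[ 511.15488174 -175.36768137  104.84612605] yaw -91.8709196068753 [-1.50918325  1.34734206  5.47227379] [0.05772141 0.50053375 0.1818124 ] 9.011223419344246
```

View pics/s5.png

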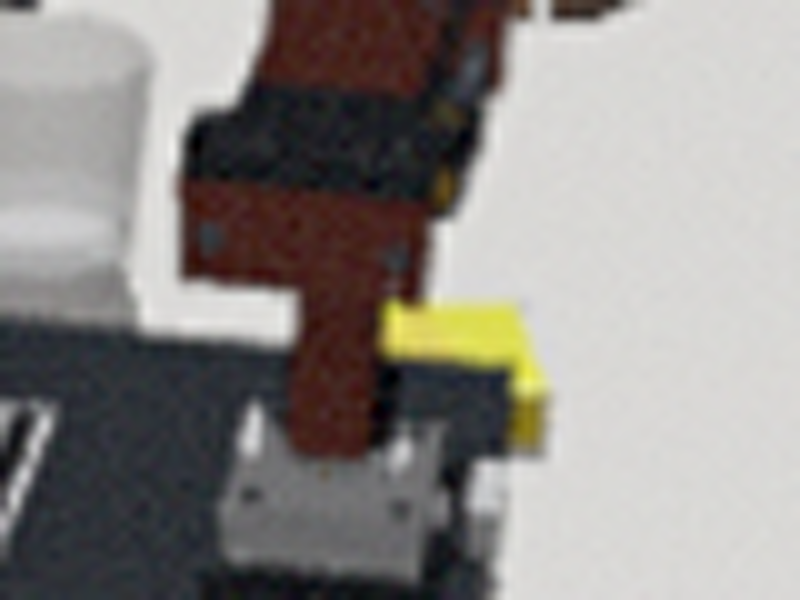

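The moment about z is 0.18 N m, above the spring's 0.08 N m, so the key is at its stop. The picture shows the bolt gone from the gap at crop (455,500). I'll hold briefly and hand in.

Call:
{"name": "servo_tool", "arguments": {
  "increments": [
    [0, 0, 0, 0, 0, -1, -1],
    [0, 0, 0, 0, 0, -1, -1],
    [0, 0, 0, 0, 0, -1, -1],
    [0, 0, 0, 0, 0, -1, -1],
    [0, 0, 0, 0, 0, -1, -1]
  ]
}}

```text
t: 17.85
ee_pos: [511.2, -175.4, 104.8]
orientation: [3.14, -0.078, 0.003]
ft_force: [-1.9, 1.3, 6.1]
width: 9.0
grasp_force: 30.0
```

```bash
python3 -c "
from workcell import ctrl
o=ctrl.get_obs();print(o['ee_pos'],o['ft_force'],o['moment'],o['grasp_force']);print(ctrl.close_job())"
```

```text
[ 511.15818096 -175.39210741  104.82766187] [-1.9495239   1.31685268  6.08805214] [0.07709546 0.42493299 0.28475416] 30.012621581554413
the job is handed in; nothing more can be done
None
```

I handed the job in at about 18 s with the cash box key fully in, turned clockwise to its stop and still gripped; the bolt looks drawn in the last picture, but the hand-in returned no verdict.

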